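# Load a spool on the bench winder's axle

### The arm

A 6-joint arm with a two-finger parallel gripper is mounted at the origin on the work surface. World frame = base frame: x ahead of the robot, y to its left, z up, the work surface at z = 0. Lengths are in mm, angles in rad, forces in N, time in s.
With the tool pointing down it reaches from about 400 to 825 mm from the base axis. Payload 7 kg.
Tool frame: the origin (TCP) lies at the very end of the fingers, on their centre line; the grasp point (between the pads) lies 19 mm behind it; z points along the fingers, y is the direction in which the jaws open and shut (so a half turn about z gives the same grasp; the last joint's range is limited). The gripper opens to 88 mm and grips with 3 to 60 N. Pads are 19 mm wide; open, the fingers measure 130 mm over their backs; the gripper's body (78 mm by 193 mm) begins 47 mm behind the grasp point.
Start: joints at [-0.953, 0.359, 0.012, 0, -1.224, -0.288], TCP at [218.574, -638.608, 226.561] pointing down, gripper open.
Joint ranges: [-3.07, 3.07], [-1.43, 2.12], [-1.02, 1.25], [-3.03, 1.67], [-3.05, -0], [-3.03, 3.03]. Speed limits (rad/s): [2.39, 2.39, 3.01, 3.14, 3.14, 3.14].

### API

Orientations are given as a unit quaternion [x, y, z, w].
In Python, from plant import bot gives the robot as it stands. Calls block until the motion is done:
- bot.move_ptp(position, orientation): joint-space move of the TCP to a pose.
- bot.line_to(position, velocity=150, ori=None): straight line of the TCP; ori=None keeps the orientation; velocity is the mean speed in mm/s.
- bot.move_joints(angles): joint-space move.
- bot.move_gripper(opening, force=None): finger opening in mm; force is the grip in N (None keeps the last); returns when the fingers have stopped.
- bot.pause(seconds).
- bot.solve_ik(position, orientation): joint angles nearest the present ones, or None.
- bot.read_state(): the state.
- bot.camera(name): name is "side" or "top"; returns the picture (480x640x3 uint8, red, green, blue); there is no depth.
- bot.get_calibration(name): a dict with "fx", "fy", "cx", "cy" (pixels), "view" (4x4, takes a point from world to camera coordinates). Camera axes: x right, y up, looking along -z (the intrinsics and any distortion apply to the point x, -y, -z); pixel columns grow to the right and rows downward; lengths in mm; the calibration is good to about 2 mm. A picture is of the moment at which its call begins. get_calibration takes no time and is no camera call.
A pose or a line that the arm cannot do raises bot.Unreachable and nothing moves.
- bot.close_job(): hands the job in, once; it reports no verdict.
The state is a dict: "t": time; "joint_pos": joint angles; "qvel": joint speeds; "tau": joint torques, N m; "tcp_pos": TCP position; "eef_rot": TCP orientation; "contact_force": force on the tool from outside, world axes, zero at the start; "moment": the same for the moment, N m; "width": finger opening in mm.
Only numpy, scipy, OpenCV 4.12 (cv2) and the standard library are available. Lean on these libraries where they do the work, as an engineer would, in place of code of your own. Each camera call takes 0.05 s, during which the arm holds its last target.

### The job

Set the spool that just fills the gap between the winder holder's two cheeks (neither the longer one nor the shorter one) down in its cradle there, and then push the headed axle pin that waits in the near cheek's guide through the spool and the far cheek until its head is fully home against the guide. Leave everything else where it stands.

Things in the scene. Friction and masses are not known exactly. Their poses are not given: they have to be found in the camera images.
- fork: winder's spool holder, fixed to the table: two grey cheeks on a base plate 190 x 60 x 8 mm. Origin on the table under mid-gap; x = direction the pin is pushed (horizontal), z up. Cheeks (52 mm wide in y, 12 thick, tops at z 66) have inner faces at x -33 and +33 mm. A 9 mm hole along x at y 0, z 40 runs through both. Base plate spans x -117 to +73 mm.
- cradle (a point): where the spool's centre belongs: holder's x 0, y 0, z 40 mm, same axes. At x 18 to 33 mm either side, blocks (tops z 18 mm) with 60 degree lips (to about z 31) fit the lower flats of the flanges, 1 mm play, and centre a spool set down in them. Between the blocks (x -18 to +18) it is open down to z 8 mm: room for fingers.
- guide_face (a point): centre of the outer face of the square guide block (26 x 26 mm) that leads the hole on from the -x cheek, at holder's x -71 mm, z 40 mm; the pin's head seats flat on it. Same axes as the holder.
- spool_center (a point): the spool to load, 57 mm long, the middle one in length: wooden spool lying on the table, square barrel 26 x 26 mm (sides upright) between hexagonal flanges 44 mm across flats (51 over corners), 4 mm thick, a flat downwards; 12 mm bore right through. Point: its centre, on the bore axis, 22 mm above what it rests on; x along its axis (ends alike).
- spool_long_center (a point): a longer spool, 84 mm, does not fit, to be left alone: wooden spool lying on the table, square barrel 26 x 26 mm (sides upright) between hexagonal flanges 44 mm across flats (51 over corners), 4 mm thick, a flat downwards; 12 mm bore right through. Point: its centre, on the bore axis, 22 mm above what it rests on; x along its axis (ends alike).
- spool_short_center (a point): a shorter spool, 40 mm, to be left alone: wooden spool lying on the table, square barrel 26 x 26 mm (sides upright) between hexagonal flanges 44 mm across flats (51 over corners), 4 mm thick, a flat downwards; 12 mm bore right through. Point: its centre, on the bore axis, 22 mm above what it rests on; x along its axis (ends alike).
- pin_head (a point): centre of the outer side of the loose, slippery steel axle pin's domed head (24 mm diameter, 10 thick in the middle). Shaft 8 mm diameter, 120 long, last 10 tapering to 3 mm. x points from head to tip. Starts with 28 to 36 mm of shaft in the guide, tip short of the gap, the rest sticking out to -x, head drooping up to 6 mm; slides with under 3 N, with jolts. Home: this point 10 mm before the guide face.
- pin_tip (a point): the tip of the same pin, 130 mm along its axis from the outer side of the head. Fully home, it is at x +49 mm of the holder, 4 mm out of the far cheek.
- thread_cone: bystander: standing cone of pale thread, 56 mm diameter, 115 mm tall, origin under its centre; it stands about 90 mm beside the pin on the holder's +y side
- pincushion: bystander: round pincushion, 66 mm diameter, 40 mm tall, origin under its centre; it stands about 90 mm beside the pin on the holder's -y side
- button_tin: bystander: flat round tin, 52 mm diameter, 26 mm tall, origin under its centre, beyond the far cheek
- thimble: bystander: steel thimble, 20 mm diameter, 23 mm tall, origin under its centre, standing among the spools
- pencil_pot: bystander: clear pot, 80 mm diameter, with pencils up to 175 mm high, origin under its centre
- scissors: bystander: scissors lying flat, about 180 mm long and 9 mm high, origin under the pivot, blades along x
- pin_box: bystander: paper carton 60 x 100 x 30 mm, origin under its centre
There are look-alikes about, which are no part of the job. Leave any purple look-alike of the part that bears spool_center alone.

How it is judged:
By the outcome, as a careful person would: the job done as asked, in the order asked, and still so for the second after the job is handed in, with the robot touching nothing.
It also fails if it takes over 54 s, if anything falls off the work surface, if the arm or the gripper's body presses on something with over 40 N, if the wrist force passes 120 N, or if a joint passes its speed limit or range.

## Working session

There is one attempt and no reset: what is moved stays moved. The work goes in short steps, each a Python script; the robot and the scene stay as the last script left them, time stands still between calls to the robot, and variables do not carry over. Pictures are saved under pics/ and viewed, and the job is handed in when it is done.

```bash
ls; mkdir -p pics; python3 - <<'E'
from plant import bot
import cv2
for n in ("top","side"):
    im=bot.camera(n); cv2.imwrite(f"pics/{n}0.png",im[:,:,::-1]); print(n,bot.get_calibration(n))
print(bot.read_state())
E
```

```text
pics
top {'fx': 509.9112909495342, 'fy': 509.9112909495342, 'cx': 320.9994920394845, 'cy': 241.63079765892863, 'view': array([[-3.18342177e-02, -9.99402970e-01, -1.34270703e-02,
         3.91025777e+01],
       [ 9.93978797e-01, -3.30649322e-02,  1.04464640e-01,
        -5.16215407e+02],
       [-1.04846236e-01, -1.00206731e-02,  9.94437958e-01,
        -9.97439748e+02],
       [ 0.00000000e+00,  0.00000000e+00,  0.00000000e+00,
         1.00000000e+00]])}
side {'fx': 443.5000399837524, 'fy': 443.5000399837524, 'cx': 323.41424026841037, 'cy': 235.8565323864232, 'view': array([[-9.98588748e-01, -4.72151033e-02, -2.43155509e-02,
         5.11463531e+02],
       [ 1.56319816e-03, -4.83779239e-01,  8.75188668e-01,
        -4.04145657e+01],
       [-5.30854820e-02,  8.73915546e-01,  4.83170311e-01,
        -8.93775762e+02],
       [ 0.00000000e+00,  0.00000000e+00,  0.00000000e+00,
         1.00000000e+00]])}
{'t': 0.1, 'joint_pos': array([-9.52884522e-01,  3.59344738e-01,  1.11603501e-02, -2.90723423e-04,
       -1.22412783e+00, -2.88120796e-01]), 'qvel': array([-0.00034598, -0.00251296,  0.00338957,  0.00100648,  0.00166715,
       -0.00034252]), 'tau': array([-1.39431158e-03, -5.84161341e+01,  2.93749559e+01,  7.01547727e+00,
        1.01702049e-02, -5.85125531e-05]), 'tcp_pos': array([ 218.43345425, -638.21443162,  225.70483514]), 'eef_rot': array([-1.64100384e-01,  9.86443344e-01,  7.41313110e-04, -2.08847154e-04]), 'contact_force': array([-0.39187888, -0.02112619,  0.44097683]), 'moment': array([ 0.01191763, -0.00105274, -0.05195318]), 'width': 87.67324691565749}
```

View pics/top0.png

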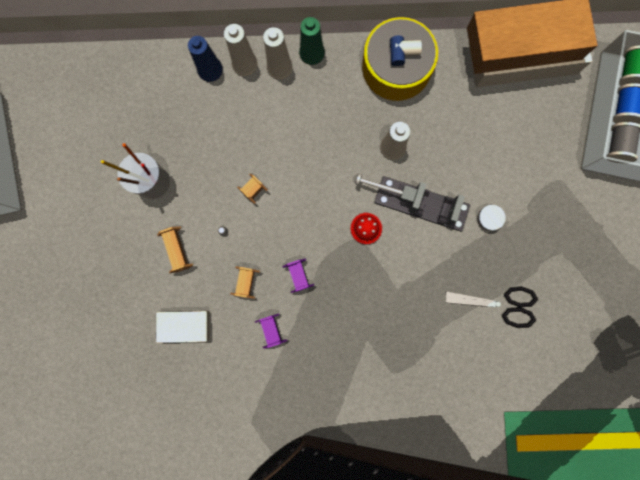

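View pics/side0.png

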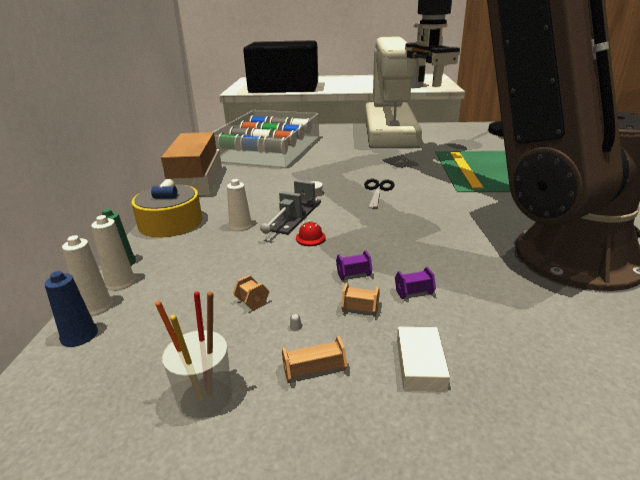

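The top view shows the orange spools at (174,249) long, (245,282) middle and (252,187) short. The purple decoys are at (298,276) and (271,331). The holder is at about (422,203), with the pin head at (359,180). Next I'll zoom in on these.

```bash
cat > h.py <<'E'
import numpy as np, cv2
from plant import bot
C={n:bot.get_calibration(n) for n in("top","side")}
def ray(n,u,v):
    c=C[n];V=np.array(c["view"]);R=V[:3,:3];t=V[:3,3]
    d=np.array([(u-c["cx"])/c["fx"],-(v-c["cy"])/c["fy"],-1.])
    return -R.T@t, R.T@d
def onz(n,u,v,z):
    o,d=ray(n,u,v); return o+d*(z-o[2])/d[2]
def proj(n,p):
    c=C[n];V=np.array(c["view"]);q=V[:3,:3]@np.asarray(p,float)+V[:3,3]
    return np.array([c["cx"]-c["fx"]*q[0]/q[2], c["cy"]+c["fy"]*q[1]/q[2]])
def tri(a,b):
    (o1,d1),(o2,d2)=ray("top",*a),ray("side",*b)
    s=np.linalg.lstsq(np.stack([d1,-d2],1),o2-o1,rcond=None)[0]
    p,q=o1+s[0]*d1,o2+s[1]*d2
    return (p+q)/2,np.linalg.norm(p-q)
def crop(im,x0,y0,x1,y1,name,k=5):
    cv2.imwrite(f"pics/{name}.png",cv2.resize(im[y0:y1,x0:x1,::-1],None,fx=k,fy=k,interpolation=cv2.INTER_CUBIC))
E
python3 - <<'E'
import cv2
t=cv2.imread("pics/top0.png")[:,:,::-1];s=cv2.imread("pics/side0.png")[:,:,::-1]
from h import crop
crop(t,345,160,505,240,"ct_fork");crop(s,250,160,340,250,"cs_fork",6)
crop(t,150,165,330,355,"ct_sp",4)
E
```

```text
(no output)
```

View pics/ct_fork.png

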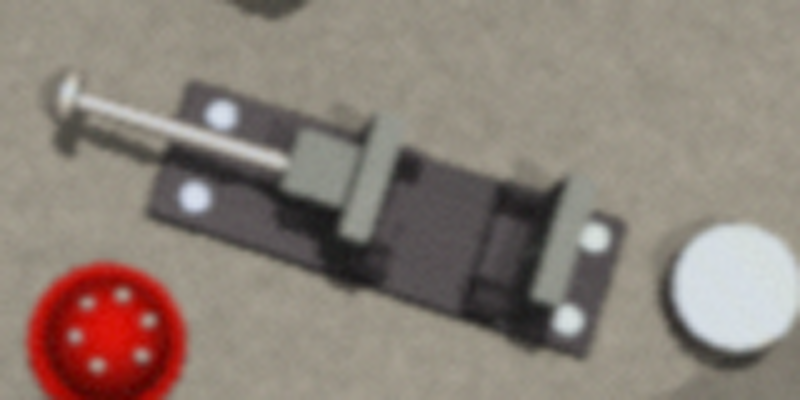

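View pics/cs_fork.png

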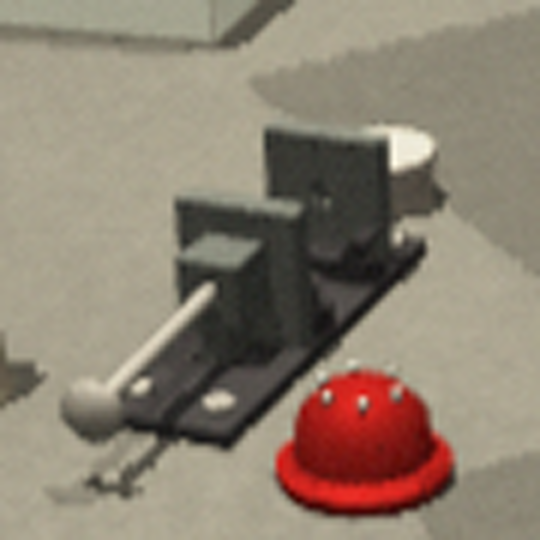

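View pics/ct_sp.png

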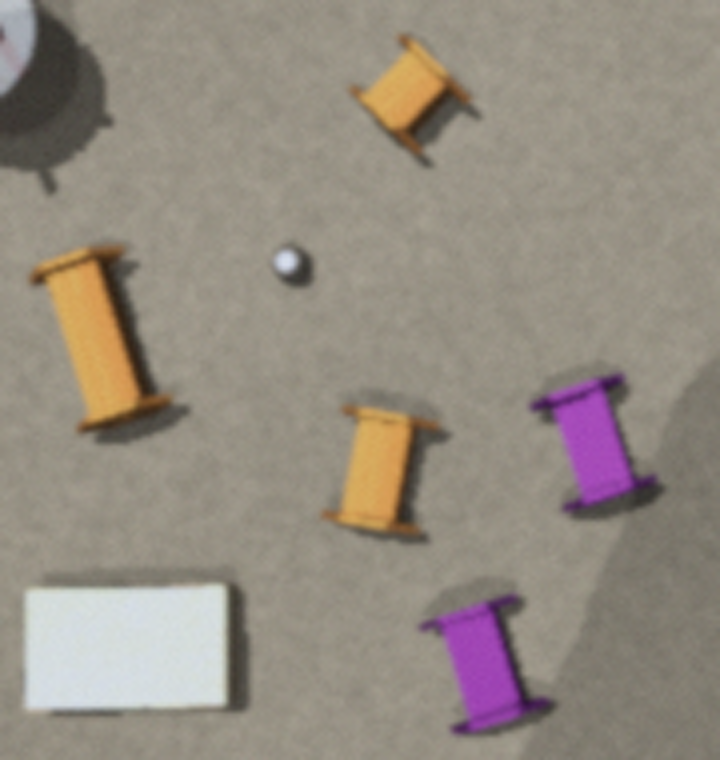

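```bash
python3 - <<'E'
from h import *
f=lambda X,Y,x0,y0,k:((X+.5)/k-.5+x0,(Y+.5)/k-.5+y0)
T=lambda X,Y:f(X,Y,345,160,5)
# holder: plate corners z8, cheek top corners z66
obs=[((190,82),(-117,30,8)),((148,213),(-117,-30,8)),((624,222),(73,30,8)),((586,355),(73,-30,8)),
 ((378,112),(-45,26,66)),((404,118),(-33,26,66)),((340,236),(-45,-26,66)),((366,243),(-33,-26,66)),
 ((570,174),(33,26,66)),((597,183),(45,26,66)),((533,298),(33,-26,66)),((560,304),(45,-26,66))]
P=np.array([onz("top",*T(*a),b[2])[:2] for a,b in obs]);Q=np.array([b[:2] for a,b in obs],float)
def fit(i):
    p,q=P[i],Q[i];pm,qm=p.mean(0),q.mean(0);H=(q-qm).T@(p-pm)
    a=np.arctan2(H[0,1]-H[1,0],H[0,0]+H[1,1]);R=np.array([[np.cos(a),-np.sin(a)],[np.sin(a),np.cos(a)]])
    t=pm-R@qm;return a,t,np.round(p-(q@R.T+t),1)
for i in (slice(0,4),slice(4,12),slice(0,12)):
    a,t,r=fit(i);print(np.degrees(a),t,r.tolist())
R=np.array([[np.cos(a),-np.sin(a)],[np.sin(a),np.cos(a)]])
H=lambda p:R.T@(np.asarray(p)[:2]-t)
S=lambda X,Y:f(X,Y,250,160,6)
h,e=tri(T(66,92),S(93,408));print("head",h,e,H(h))
# side check: project cheek corners
for c in [(-45,26,66),(-33,-26,66),(33,26,66),(33,-26,66),(73,-30,8),(-117,-30,8)]:
    w=np.r_[R@np.array(c[:2])+t,c[2]]; print(c,((proj("side",w)-[250,160]+.5)*6-.5).round(), ((proj("top",w)-[345,160]+.5)*5-.5).round())
for n,u,v,z in(("cone",400,130,110),("cush",366,228,30),("tin",492,217,26)):
    w=onz("top",u,v,z);print(n,w,H(w))
# spools by mask
im=cv2.cvtColor(cv2.imread("pics/top0.png"),cv2.COLOR_BGR2HSV)
m=cv2.inRange(im,(8,120,90),(25,255,255))
n,l,st,ce=cv2.connectedComponentsWithStats(m)
for k in range(1,n):
    if 100<st[k,4]<3000 and 140<ce[k][0]<330 and ce[k][1]>160: print(st[k],ce[k],onz("top",*ce[k],30))
# middle spool barrel top corners / flange corners
Z=lambda X,Y:f(X,Y,150,165,4)
g=[onz("top",*Z(*c),35)[:2] for c in((360,412),(413,419),(342,516),(395,524))]
print(np.round(g,1)); ax=(g[0]+g[1]-g[2]-g[3]);print("ctr",np.mean(g,0),np.linalg.norm(ax)/2,np.degrees(np.arctan2(ax[1],ax[0])))
fl=[onz("top",*Z(*c),22)[:2] for c in((343,409),(440,427),(323,516),(424,534))]
ax=(fl[0]+fl[1]-fl[2]-fl[3]);print("ctr",np.mean(fl,0),np.linalg.norm(ax)/2,np.degrees(np.arctan2(ax[1],ax[0])),np.round(fl,1))
E
```

```text
-110.19307833267021 [ 584.45125434 -208.18201546] [[-1.3, -0.7], [0.6, -1.7], [-0.6, 2.1], [1.2, 0.3]]
-110.0912493388527 [ 584.41036622 -208.42995324] [[-0.6, -0.3], [0.8, 1.0], [-0.2, -0.9], [0.8, 0.4], [-0.9, -0.2], [-0.7, 0.8], [-0.3, -0.9], [1.2, 0.1]]
-110.15923032520678 [ 584.42806198 -208.34880153] [[-1.2, -0.6], [0.7, -1.6], [-0.6, 2.3], [1.2, 0.5], [-0.7, -0.3], [0.7, 0.9], [-0.3, -1.0], [0.7, 0.4], [-0.9, -0.3], [-0.7, 0.7], [-0.3, -1.0], [1.2, -0.0]]
head [641.79511945 -56.29411947  34.60973167] 2.615815904077882 [-162.51000918    1.45001211]
(-45, 26, 66) [176. 196.] [377. 110.]
(-33, -26, 66) [308. 202.] [367. 245.]
(33, 26, 66) [263. 126.] [569. 172.]
(33, -26, 66) [377. 142.] [530. 297.]
(73, -30, 8) [428. 235.] [587. 358.]
(-117, -30, 8) [229. 431.] [144. 215.]
cone [ 715.12644285 -134.21378267  110.        ] [-114.63601934   97.1424256 ]
cush [541.42749229 -68.91897319  30.        ] [-116.06884636  -88.4180351 ]
tin [ 555.74157447 -323.40874439   26.        ] [117.89742987  12.7240342 ]
[239 175  28  28 289] [251.60207612 187.85813149] [631.34859553 159.61151665  30.        ]
[158 227  34  45 620] [173.38548387 248.50967742] [512.90106805 319.16793676  30.        ]
[232 267  27  31 428] [244.28971963 282.17757009] [440.84847371 177.55709263  30.        ]
[[469.8 185.6]
 [465.5 159.3]
 [418.7 195.3]
 [413.9 169.1]]
ctr [441.99785562 177.29036287] 52.27726692521313 -10.76304696148729
ctr [440.4610437  176.94616714] 54.16301540246633 -10.55325680963955 [[472.4 196.3]
 [461.8 147.6]
 [419.1 207.1]
 [408.6 156.7]]
```

```bash
cat >> h.py <<'E'
from scipy.spatial.transform import Rotation as Ro
A=np.radians(-110.15); T0=np.array([584.43,-208.35]); RH=np.array([[np.cos(A),-np.sin(A)],[np.sin(A),np.cos(A)]])
def hw(x,y,z): return np.r_[RH@np.array([x,y])+T0,z]
def wh(p): return np.r_[RH.T@(np.asarray(p)[:2]-T0),p[2]]
def down(deg):
    a=np.radians(deg);y=np.array([np.cos(a),np.sin(a),0]);z=np.array([0,0,-1.]);x=np.cross(y,z)
    return Ro.from_matrix(np.stack([x,y,z],1)).as_quat()
def st():
    s=bot.read_state();print("t%.1f"%s["t"],"tcp",s["tcp_pos"].round(1),"F",s["contact_force"].round(1),"w",round(s["width"],1),"q6",s["joint_pos"][5].round(2));return s
E
python3 - <<'E'
from h import *
for nm,p,an in(("sp",(441.2,177.1,7),79.4),("cr",hw(0,0,25),-20.15),("push0",hw(-215,0,30),-110.15),("push1",hw(-102,0,30),-110.15)):
    for k in(0,180): 
        r=bot.solve_ik(p,down(an+k));print(nm,k,None if r is None else r.round(2))
E
```

```text
sp 0 [ 0.8   0.3  -0.69 -0.   -0.58 -2.55]
sp 180 [ 0.8   0.3  -0.69  0.   -0.58  0.59]
cr 0 [-0.03  0.46 -0.34  0.   -0.77  2.82]
cr 180 [-0.03  0.46 -0.34  0.   -0.77 -0.32]
push0 0 [ 0.29  0.51 -0.25  0.   -0.82  0.93]
push0 180 [ 0.29  0.51 -0.25  0.   -0.82 -2.21]
push1 0 [ 0.13  0.47 -0.32  0.   -0.79  1.09]
push1 180 [ 0.13  0.47 -0.32  0.   -0.79 -2.05]
```

```bash
python3 - <<'E'
from h import *
q=down(259.4)
bot.move_ptp((441.2,177.1,110),q); bot.move_gripper(54,25)
bot.line_to((441.2,177.1,7),110); st()
for n in("top","side"):
    im=bot.camera(n); cv2.imwrite(f"pics/{n}1.png",im[:,:,::-1])
s=cv2.imread("pics/side1.png")[:,:,::-1];crop(s,230,180,450,340,"g1",3.6)
E
```

```text
t5.0 tcp [441.5 177.4   7.5] F [ 0.9 -0.2  0.8] w 53.7 q6 0.59
```

View pics/g1.png

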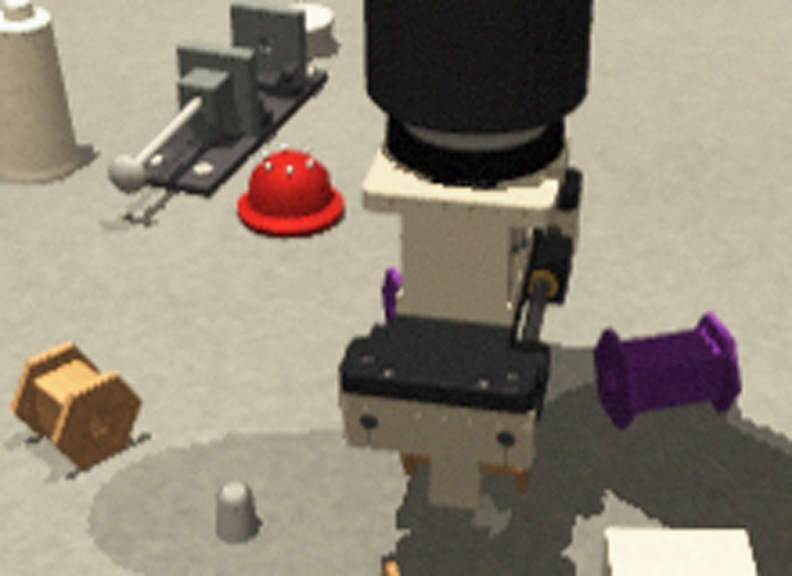

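The finger (crop columns 428–478) sits between the spool's two flanges (400 and 528), so I'm closing the gripper and lifting.

```bash
python3 - <<'E'
from h import *
bot.move_gripper(15,25); st()
bot.line_to((441.2,177.1,150),130); st()
q=down(159.85)
bot.move_ptp(hw(0,0,150),q); st()
for n in("top","side"):
    im=bot.camera(n); cv2.imwrite(f"pics/{n}2.png",im[:,:,::-1])
s=cv2.imread("pics/side2.png")[:,:,::-1];crop(s,220,80,380,240,"g2",3.7)
s=cv2.imread("pics/top2.png")[:,:,::-1];crop(s,340,120,520,260,"g2t",4)
E
```

```text
t5.6 tcp [441.3 177.1   7.1] F [-0.7 -1.   3. ] w 25.6 q6 0.59
t6.9 tcp [440.8 176.8 149.2] F [-0.5 -0.  -0.5] w 25.7 q6 0.59
t8.4 tcp [ 584.5 -207.5  150. ] F [0.7 0.1 0.5] w 25.9 q6 -0.32
```

View pics/g2.png

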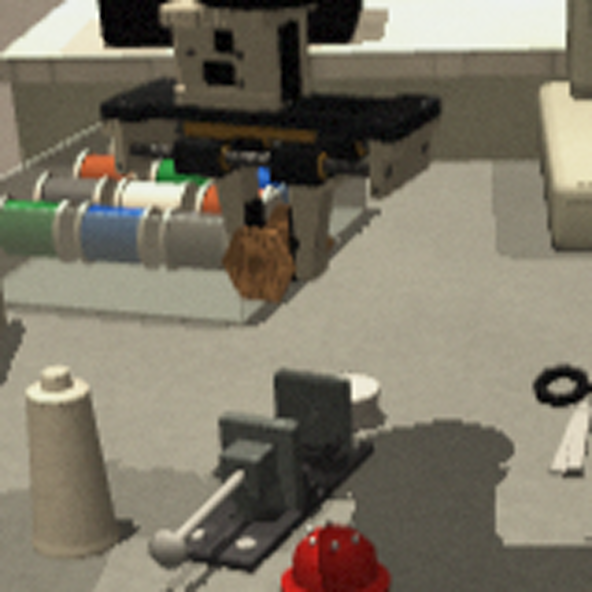

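View pics/g2t.png

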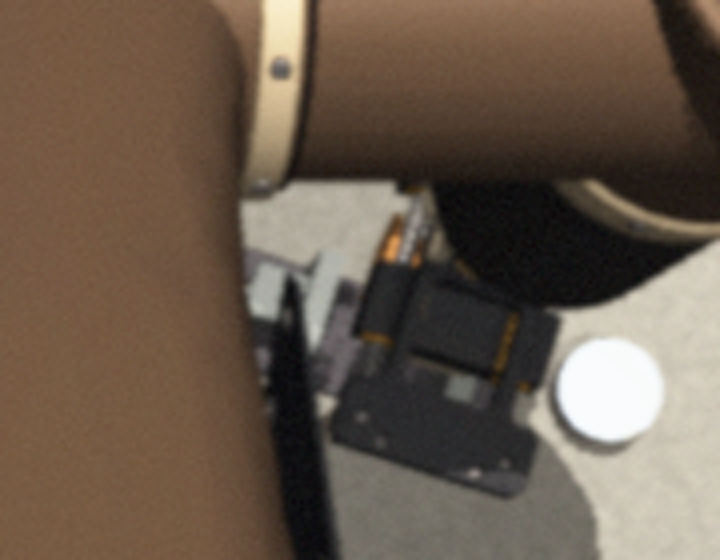

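```bash
python3 - <<'E'
from h import *
for x in(-28.5,-24.5,-32.5): print(x,((proj("side",hw(x,0,165))-[220,80]+.5)*3.7-.5).round(1))
print(proj("side",hw(-28.5,4,165))-proj("side",hw(-28.5,0,165)))
s=cv2.imread("pics/side2.png")[:,:,::-1];crop(s,265,125,325,175,"g2b",12)
E
```

```text
-28.5 [257.5 263. ]
-24.5 [260.5 261.1]
-32.5 [254.6 265. ]
[-1.57726369 -0.1777501 ]
```

View pics/g2b.png

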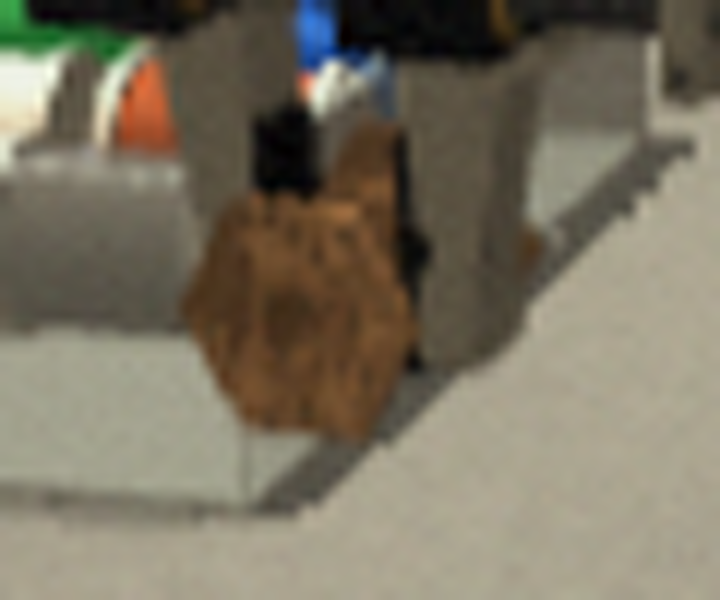

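The held spool's near-flange centre is at about (289.4,150.6) px, within 1 px of where it should be. Now lowering it into the cradle.

```bash
python3 - <<'E'
from h import *
bot.line_to(hw(0,0,62),120)
for z in(50,42,36,32,29,27,26,25):
    bot.line_to(hw(0,0,z),40); s=st()
    if abs(s["contact_force"]).max()>15: break
cv2.imwrite("pics/side3.png",bot.camera("side")[:,:,::-1])
s=cv2.imread("pics/side3.png")[:,:,::-1];crop(s,250,130,350,230,"g3",6)
E
```

```text
t9.8 tcp [ 584.3 -208.4   49.8] F [ 0.9  0.6 -0.1] w 26.2 q6 -0.32
t10.2 tcp [ 584.1 -208.3   41.6] F [-0.1  0.1 -1.3] w 26.2 q6 -0.32
t10.5 tcp [ 584.2 -208.3   35.6] F [-0.9 -0.  -0.5] w 26.1 q6 -0.32
t10.7 tcp [ 584.2 -208.3   31.7] F [ 0.5 -0.2 -0.2] w 25.7 q6 -0.32
t11.0 tcp [ 584.3 -208.3   28.8] F [ 0.7  0.2 -0.7] w 25.9 q6 -0.32
t11.2 tcp [ 584.3 -208.3   26.9] F [ 0.5  0.7 -0.4] w 25.6 q6 -0.32
t11.5 tcp [ 584.4 -208.3   25.9] F [ 0.4 -0.7 -0.3] w 25.9 q6 -0.32
t11.7 tcp [ 584.7 -208.4   25.2] F [ 0.8 -1.1  0.8] w 25.9 q6 -0.32
```

View pics/g3.png

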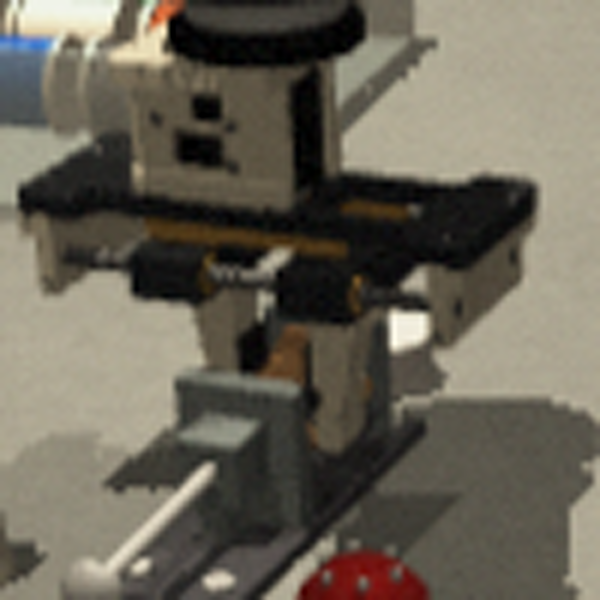

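```bash
python3 - <<'E'
from h import *
bot.line_to(hw(0,0,24.5),30); st()
bot.move_gripper(46); st()
bot.line_to(hw(0,0,150),130)
bot.move_gripper(0,20)
bot.move_ptp(hw(-225,0,150),down(-110.15)); st()
for n in("top","side"): cv2.imwrite(f"pics/{n}4.png",bot.camera(n)[:,:,::-1])
s=cv2.imread("pics/side4.png")[:,:,::-1];crop(s,220,100,360,250,"g4",4)
s=cv2.imread("pics/top4.png")[:,:,::-1];crop(s,330,140,510,250,"g4t",4.4)
E
```

```text
t12.0 tcp [ 584.7 -208.4   25.1] F [-0.   0.5  5.7] w 26.0 q6 -0.32
t12.6 tcp [ 584.4 -208.4   24.4] F [-1.  -0.1  0.3] w 46.0 q6 -0.32
t15.8 tcp [661.8   2.5 150. ] F [ 0.3 -0.7 -0.1] w 0.5 q6 0.92
```

View pics/g4.png

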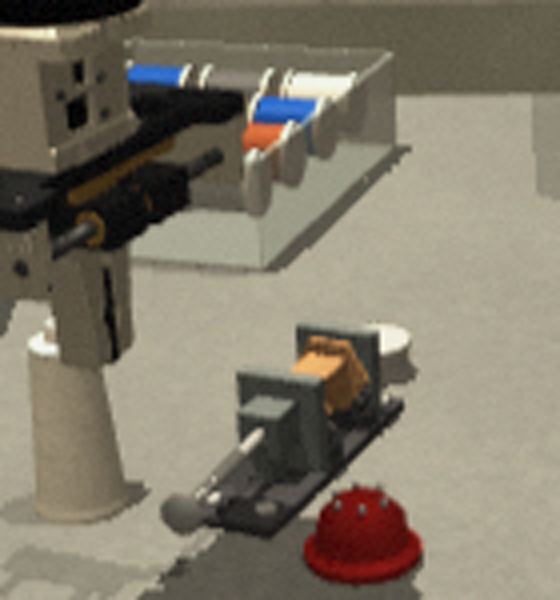

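View pics/g4t.png

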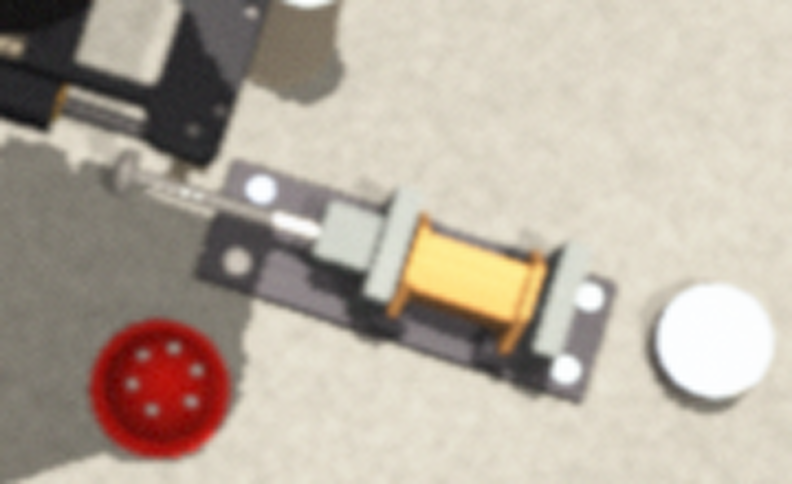

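The spool is seated level between the cheeks, with a flange at each side and the barrel centred. Next I bring the closed finger down behind the pin head and push.

```bash
python3 - <<'E'
from h import *
bot.line_to(hw(-225,0,24),130); s=st()
f0=s["contact_force"]
x=-225
while x<-150:
    x+=4; bot.line_to(hw(x,0,24),50); s=bot.read_state()
    f=RH.T@(s["contact_force"]-f0)[:2]
    if -f[0]>2.0: 
        print(x,f.round(1)); 
        if -f[0]>6 or x>-178: break
print(x,f.round(1)); st()
for n in("top","side"): cv2.imwrite(f"pics/{n}5.png",bot.camera(n)[:,:,::-1])
s=cv2.imread("pics/side5.png")[:,:,::-1];crop(s,220,100,360,250,"g5",4)
E
```

```text
t17.0 tcp [662.6   3.   24.9] F [ 0.5 -0.6  0.5] w 0.4 q6 0.92
-177 [-2.6 -1. ]
-177 [-2.6 -1. ]
t20.0 tcp [645.6 -42.1  24.2] F [0.5 2.2 0.6] w 0.7 q6 0.98
```

View pics/g5.png

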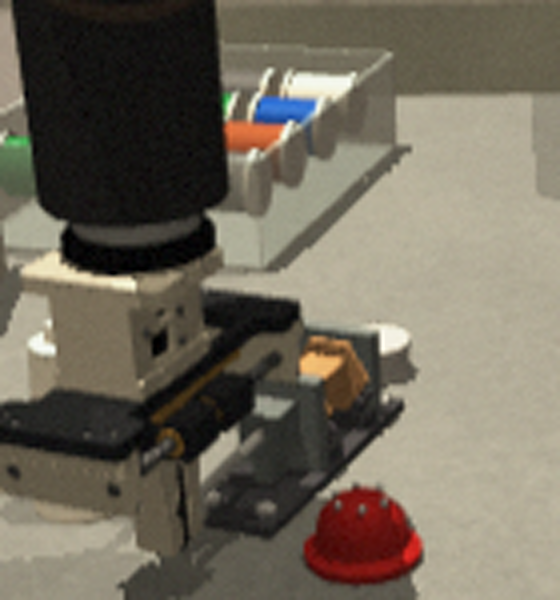

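Contact comes at holder x ≈ -177 with about 2.6 N, which matches pin friction. Pushing on.

```bash
python3 - <<'E'
from h import *
x=-177; log=[]
while x<-90:
    x+=4 if x<-112 else 1; bot.line_to(hw(x,0,24),40); s=bot.read_state()
    f=RH.T@s["contact_force"][:2]; log.append((x,round(wh(s["tcp_pos"])[0],1),*f.round(1)))
    if -f[0]>12: break
print(log); st()
for n in("top","side"): cv2.imwrite(f"pics/{n}6.png",bot.camera(n)[:,:,::-1])
s=cv2.imread("pics/side6.png")[:,:,::-1];crop(s,220,100,360,250,"g6",4)
E
```

```text
[(-173, np.float64(-173.3), np.float64(-3.9), np.float64(-0.1)), (-169, np.float64(-169.3), np.float64(-4.9), np.float64(0.2)), (-165, np.float64(-164.9), np.float64(-3.0), np.float64(1.0)), (-161, np.float64(-160.5), np.float64(-0.4), np.float64(-0.3)), (-157, np.float64(-156.3), np.float64(-0.1), np.float64(0.4)), (-153, np.float64(-152.5), np.float64(0.3), np.float64(0.5)), (-149, np.float64(-148.6), np.float64(-0.9), np.float64(-0.2)), (-145, np.float64(-144.7), np.float64(-0.1), np.float64(-0.3)), (-141, np.float64(-140.7), np.float64(-1.1), np.float64(0.6)), (-137, np.float64(-136.7), np.float64(-0.5), np.float64(0.2)), (-133, np.float64(-132.7), np.float64(1.2), np.float64(0.3)), (-129, np.float64(-128.7), np.float64(-1.1), np.float64(-0.3)), (-125, np.float64(-124.7), np.float64(0.5), np.float64(-0.8)), (-121, np.float64(-120.8), np.float64(-0.2), np.float64(0.4)), (-117, np.float64(-116.7), np.float64(-0.5), np.float64(0.4)), (-113, np.float64(-112.7), np.float64(0.2), np.float64(0.1)), (-109, np.float64(-108.7), np.float64(0.4), np.float64(-0.4)), (-108, np.float64(-108.0),
[... 340 characters left out ...]
at64(-0.5)), (-102, np.float64(-102.0), np.float64(-0.5), np.float64(-0.7)), (-101, np.float64(-100.9), np.float64(-0.2), np.float64(-0.6)), (-100, np.float64(-99.9), np.float64(-0.9), np.float64(-0.5)), (-99, np.float64(-98.9), np.float64(0.1), np.float64(0.0)), (-98, np.float64(-97.9), np.float64(-0.4), np.float64(0.6)), (-97, np.float64(-97.0), np.float64(-0.5), np.float64(-0.4)), (-96, np.float64(-96.1), np.float64(-0.5), np.float64(-0.9)), (-95, np.float64(-95.9), np.float64(-4.3), np.float64(-1.1)), (-94, np.float64(-95.8), np.float64(-8.5), np.float64(-3.3)), (-93, np.float64(-95.7), np.float64(-13.0), np.float64(-4.1))]
t28.4 tcp [ 617.6 -118.6   24.1] F [ 0.7 13.6  0.6] w 0.3 q6 1.1
```

View pics/g6.png

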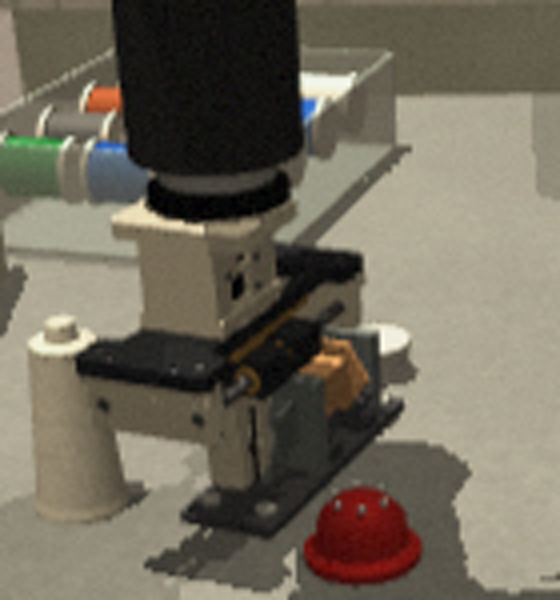

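It stopped hard at -95.9 and the force rose to 13 N. I'm backing off to check that the head is really home.

```bash
python3 - <<'E'
from h import *
bot.line_to(hw(-135,0,24),80)
bot.line_to(hw(-150,0,170),150)
bot.move_ptp(hw(-300,0,200),down(-110.15)); st()
for n in("top","side"): cv2.imwrite(f"pics/{n}7.png",bot.camera(n)[:,:,::-1])
s=cv2.imread("pics/side7.png")[:,:,::-1];crop(s,250,160,340,250,"g7",6)
s=cv2.imread("pics/top7.png")[:,:,::-1];crop(s,345,160,505,240,"g7t",5)
for n,o,k in(("side",(250,160),6),("top",(345,160),5)):
    for c in((-81,0,40),(-71,0,40),(49,0,40)): print(n,c,((proj(n,hw(*c))-o+.5)*k-.5).round())
E
```

```text
t30.9 tcp [687.5  74.1 198.8] F [ 0.2  0.4 -0.2] w 0.3 q6 0.83
side (-81, 0, 40) [196. 303.]
side (-71, 0, 40) [208. 292.]
side (49, 0, 40) [338. 178.]
top (-81, 0, 40) [260. 158.]
top (-71, 0, 40) [284. 166.]
top (49, 0, 40) [572. 258.]
```

View pics/g7.png

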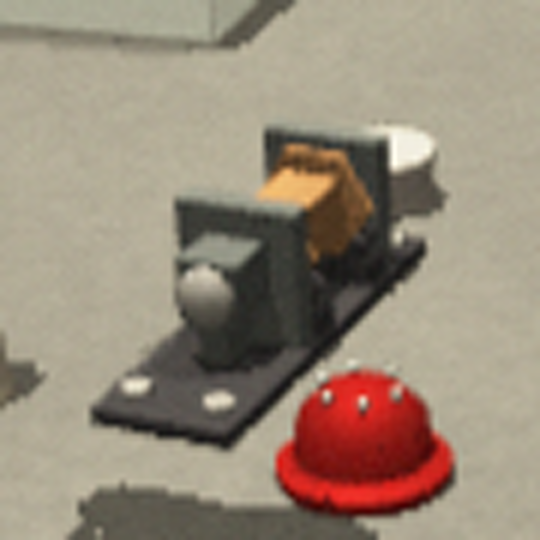

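View pics/g7t.png

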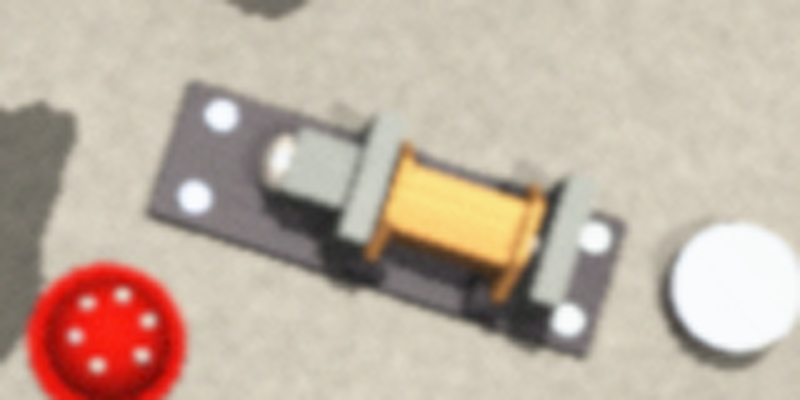

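View pics/top7.png

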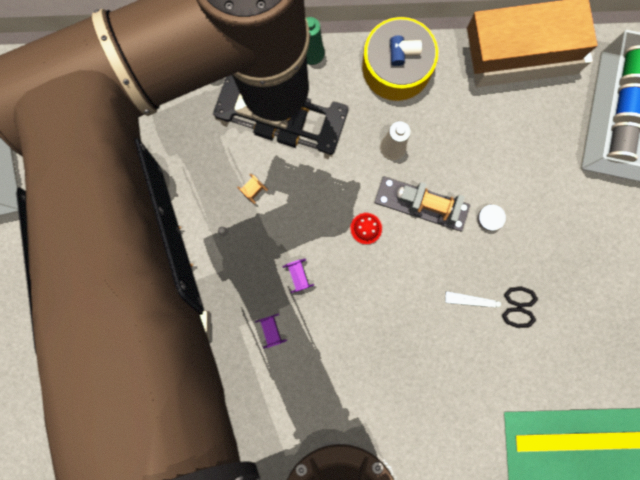

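The head is flat on the guide: its outer edge is at about (264,160) in the crop, against a predicted home position of (260,158). The spool is seated and the bystanders in view haven't moved. Handing in.

```bash
python3 -c "
from h import *
bot.close_job(); print('ok')"
```

```text
the job is handed in; nothing more can be done
ok
```

The 57 mm orange spool is in the cradle and the axle pin is pushed fully home. I handed the job in at about 31 s, with the gripper clear of everything at about 200 mm height.

- **Spool:** I gripped it by the barrel, lowered it without touching the lips, and released it when it rested on the cradle (about 6 N). The pictures afterwards show it level between the cheeks.
- **Pin:** I pushed it with the closed fingers. Force was at most 5 N on the way, near zero for most of it, then rose to 13 N at a hard stop, where I backed off.
- **Last pictures:** The top view shows the head flat on the guide, within about 2 mm of the predicted home position. The tip beyond the far cheek is hidden in both views, so I judged it from the head position and the hard stop.
- **Everything else:** The short spool, purple spools, tin, scissors, pincushion and thread cone look unmoved. The arm hid the long spool, thimble, pencil pot and pin box in the final top view; I never worked near them after lifting the spool. No check disagreed.

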